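# Square a stand's post with a flanged square and hold it

### The arm

A 6-joint arm with a two-finger parallel gripper is mounted at the origin on a cart in front of the work surface, level with it; the furniture and walls round the work are solid. World frame = base frame: x ahead of the robot, y to its left, z up, the work surface at z = 0. Lengths are in m, angles in rad, forces in N, time in s.
With the tool pointing down it reaches from about 0.35 to 0.95 m from the base axis. Payload 17.4 kg.
Tool frame: the origin (TCP) lies midway between the tips of the shut fingers; the grasp point (between the pads) lies 19 mm behind it (ctrl.grasp_offset is the distance from the TCP to the grasp point, in m); z points along the fingers, y is the line along which they close (so a half turn about z gives the same grasp; the last joint's range is limited). The gripper opens to 93 mm and grips with 3 to 60 N. Pads are 15 mm wide; open, the fingers measure 128 mm over their backs; the gripper's body (75 mm by 188 mm) begins 65 mm behind the grasp point.
Start: joints at [1.073, 0.116, 1.442, -0, 1.584, -0.038], TCP at [0.3, 0.605, 0.219] pointing down, gripper open.
Joint ranges: [-2.83, 2.83], [-0.83, 2.19], [0.07, 2.5], [-1.14, 4.28], [0.01, 3], [-2.97, 2.97]. Speed limits (rad/s): [1.89, 1.89, 2.22, 3.14, 3.14, 3.14].

### API

Orientations are given as a unit quaternion [w, x, y, z].
In Python, from workcell import read_state, viewer, close_job, ctrl gives the robot as it stands. The module is installed in compiled form; this text tells all that it offers.
- The arm moves only by the tool drive_tool, never from a script. Its argument "steps" is a list of rows, each a list of 2 entries, a list of its own where there are three numbers: the shift along the tool's x, y, z in mm, then the turn, a rotation vector about the tool's x, y, z in rad. In form: [[[x, y, z], [rx, ry, rz]], ...]. A call has 1 to 8 rows; each row shifts and turns the commanded pose from where the row before left it, along the tool's axes as they then stand; what a row does not reach is not made up. A row lasts 1/8 s, in which the tool goes at most 62.5 mm and 10.7 degrees, less where a joint would pass 70% of its speed; a pose out of reach is approached as far as the arm can. A call is refused whole if a number of a shift passes 62.5 or a number of a turn 0.188, either way. A call with a gripper value outside its range is refused whole. "grip" is the closure, from 0 (fully open) to 1 (shut), set as the call begins (left out, the last holds). The fingers move at their own pace and stop on an object; "grip_force" is the grip in N (left out, the last holds). Time passes only in rows, so rows that do not move let the fingers close. It gives the time, the measured TCP pose, the force, the opening and the grip force at its end, in the units of the state.
- read_state(): the state, without advancing time (a new reading comes with each control period).
- viewer.snapshot(name): name is "scene" or "top" or "wrist"; returns (picture, depth): 400x640x3 uint8, blue, green, red; 400x640 float32, m along the optical axis (not along the pixel's ray), 0 where there is no reading.
- viewer.calibration(name): a dict with "fx", "fy", "cx", "cy" (pixels), "R" (3x3) and "t" (3): a world point X has camera coordinates R X + t. Camera axes: x right, y down, z forward; pixel columns grow to the right and rows downward; lengths in m; the calibration is good to about 2 mm. A picture is of the moment at which its call begins: read the wrist's pose just before it. calibration takes no time and is no camera call; for the wrist camera it gives the pose at the moment of the call.
- close_job(): hands the job in; it is judged then, once.
The state is a dict: "time_s": time; "joint_positions": joint angles; "joint_velocities": joint speeds; "effort": joint torques, N m; "eef_pos": TCP position; "tool_rot": TCP orientation; "contact_force": force on the tool from outside, world axes, zero at the start; "ft_torque": the same for the moment, N m; "grip_width": opening from 0.0 (shut) to 1.0 (fully open); "grasp_force": force on a finger pad.
Only numpy, scipy, OpenCV 4.12 (cv2) and the standard library are available. Lean on these libraries where they do the work, as an engineer would, in place of code of your own. Each camera call takes 0.05 s, during which the arm holds its last target. There are 200 camera calls.

### The job

The post of the grey stand leans forward and its pivot has to be clamped upright. Pick up the flanged square by its black grip, set its foot flat on the base plate a few centimetres short of the post with the blade end towards the post, then slide it along until the blade's outer edge pushes the post upright and lies flush along the middle of it while the foot stays flat on the plate. Finish still gripping the square and pressing it lightly into that corner so that I can tighten the knob; do not let go, and leave the other things on the worktop where they are.

Things in the scene. Friction and masses are not known exactly. Their poses are not given: they have to be found in the camera images.
- square_grip (a point): Centre of the black grip on the loose flanged square: an upright block 36 mm long (x) x 14 thick (y) on top of the foot, from 18 to 64 above the foot's underside; this point is 46 above the underside. x runs along the foot towards the blade end, y across the grip's thickness, z up. The blade's inner edge stands 59 ahead (+x).
- square_heel (a point): The square's outer corner: bottom of the foot at the blade end, mid-width. Same axes as square_grip; square_grip lies 85 mm back (-x) and 46 mm up from here. The foot reaches 120 mm back from here.
- square: The flanged square, 0.2 to 0.33 kg, standing by itself on the worktop: blue foot 120 mm long (x) x 26 wide (y) x 18 high; from its +x end rises a steel blade, 26 long x 10 thick, top 95 above the underside, its outer edge flush with the foot's end. Origin at the centre of the foot's underside, 60 back (-x) from square_heel; same axes.
- corner (a point): Corner to press into, on the stand (fixed to the worktop): where the base plate's top meets the post's front face when the post is upright, mid-width of the post. x points level into the post, z up. The plate's top is 12 above the worktop; it reaches 180 in front (-x) and 40 behind this point, 60 to each side. (Lengths in mm.)
- base_plate: The stand's grey base plate, 220 x 120 x 12 thick; origin at the centre of its underside, 70 back (-x) and 12 below corner; same axes. Two steel ears and a black clamp knob stand beside the post's foot, at most 26 above the plate's top. (Lengths in mm.)
- post (a joint): Pivot of the aluminium post (24 deep x 40 wide, top 80 above the plate's top); axis 12 behind the front face, 10 above the plate. 0 rad = upright; positive leans forward over the plate (to -x of corner), 0.06 to 0.16 at the start. Stiff: pushing at the top takes about 3 N and it stays where left. It can also lean 0.2 beyond upright. (Lengths in mm.)
- post_top (a point): Top edge of the post's front face, mid-width; 80 above the plate's top when upright. (Lengths in mm.)
- reagent_2: Bystander, leave alone: orange-brown reagent bottle with black cap, 64 mm across, 103 high; origin at the centre of its underside.
- tape_roll: Bystander, leave alone: roll of tape lying flat, 73 mm across, 19 high; origin at the centre of its underside.
- marker_blue: Bystander, leave alone: white marker pen with blue cap, 128 mm long; origin at the centre of its underside.
- sample_cup: Bystander, leave alone: clear sample cup, 64 mm across, 71 high; origin at the centre of its underside.
- forceps: Bystander, leave alone: steel forceps, 134 mm long, lying; origin at the centre of its underside.
Not all that is in view belongs to the job. What is shaped like the square but pink is not meant.

How it is judged:
By the outcome, as a careful person would: the job done as asked, in the order asked, and still so for the second after the job is handed in, while the arm keeps its last pose, push and grip.
It also fails if it takes over 45 s, if anything falls off the work surface, if the arm or the gripper's body presses on something with over 40 N, if the wrist force passes 120 N, or if a joint passes its speed limit or range.

## Working session

There is one attempt and no reset: what is moved stays moved. The work goes in short steps, Python scripts to look and compute and a tool call to move; the robot and the scene stay as the last step left them, time stands still between calls to the robot, and variables do not carry over. Pictures are saved under pics/ and viewed, at most 10 in all, crops included, and the job is handed in when it is done.

Besides the shell and the picture viewer there is one more tool, called by a JSON object that holds its "fn" and its "kwargs", one argument or row to a line. drive_tool: Moves the arm, as the interface text tells. Its arguments: {"type":"object","properties":{"steps":{"type":"array"},"grip":{"type":"number"},"grip_force":{"type":"number"}},"required":["steps"]}

```bash
mkdir -p pics; cat > h.py <<'E'
import numpy as np, cv2
from workcell import read_state, viewer, close_job, ctrl
from scipy.spatial.transform import Rotation as Ro
def snap(n,f):
    c=viewer.calibration(n); p,d=viewer.snapshot(n); cv2.imwrite('pics/'+f+'.png',p); np.savez('pics/'+f,p=p,d=d,**c); return p,d,c
def load(f): return dict(np.load('pics/'+f+'.npz'))
def world(L,u,v,z=None):
    r=np.array([(u-L['cx'])/L['fx'],(v-L['cy'])/L['fy'],1.]); R,t=L['R'],L['t']
    if z is None:
        return R.T@(r*L['d'][int(round(v)),int(round(u))]-t)
    o=-R.T@t; w=R.T@r
    return o+w*(z-o[2])/w[2]
def cloud(L):
    d=L['d']; v,u=np.indices(d.shape); P=np.stack([(u-L['cx'])/L['fx']*d,(v-L['cy'])/L['fy']*d,d],-1)
    return (P-L['t'])@L['R']
E
python3 - <<'E'
from h import *
print(read_state(), ctrl.grasp_offset)
a=snap('scene','s1')[0];b=snap('top','t1')[0]
E
```

```text
{'time_s': 0.0, 'joint_positions': array([ 1.07316914e+00,  1.16495535e-01,  1.44230366e+00, -7.94917661e-06,
        1.58401515e+00, -3.78042657e-02]), 'joint_velocities': array([ 0.00155543, -0.00130981,  0.00148912, -0.00146915, -0.0003478 ,
       -0.00013891]), 'effort': array([ 1.07104384e-03, -7.21256161e+01, -6.22612023e+01,  7.81049975e-02,
        2.36739608e-02, -1.43309262e-04]), 'eef_pos': array([0.29946378, 0.60468553, 0.21787491]), 'tool_rot': array([-1.57754795e-04,  2.27891323e-01,  9.73686383e-01, -5.90140736e-04]), 'contact_force': array([-0.74908343,  0.01090382, -0.4781634 ]), 'ft_torque': array([-0.01513683,  0.01399533, -0.04360785]), 'grasp_force': 0.0, 'grip_width': 1.0018099048199216} 0.0188
```

View pics/s1.png

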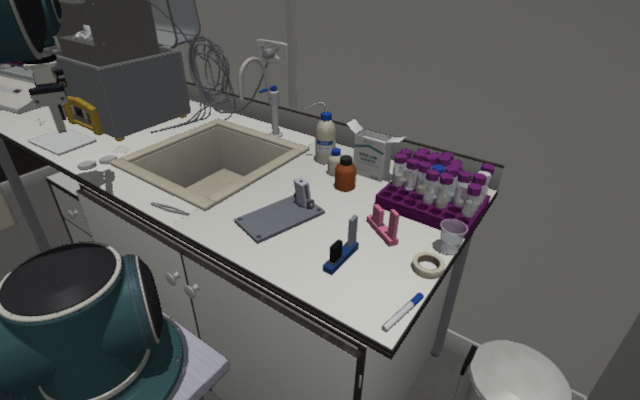

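View pics/t1.png

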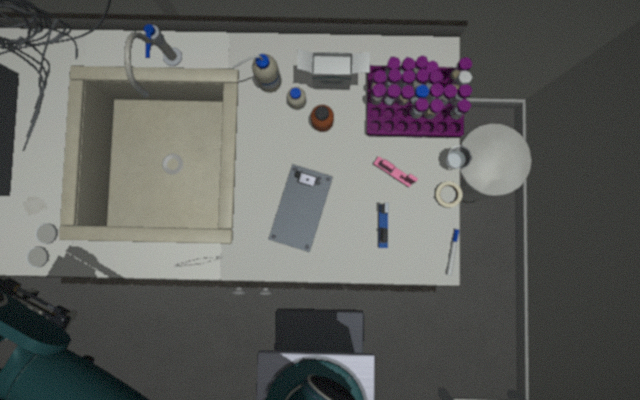

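Candidates for the square are the blue one (top 382,225; scene 342,250) and the pink one (top 395,172; scene 383,222). The blue foot with a black grip and steel blade fits the description, and pink is excluded. I'll confirm this in an enlarged crop.

```bash
python3 - <<'E'
from h import *
L=load('t1')
c=cv2.resize(L['p'][150:260,260:420],None,fx=5,fy=5,interpolation=cv2.INTER_CUBIC)
S=load('s1'); 
cv2.imwrite('pics/c1.png',c)
C=cloud(L); hsv=cv2.cvtColor(L['p'],cv2.COLOR_BGR2HSV)
# blue foot
m=np.zeros(hsv.shape[:2],bool); m[195:255,370:400]=1
Z=C[...,2]
mm=m&(Z>.008)
P=C[mm]; r=cv2.minAreaRect(P[:,:2].astype(np.float32)*1000); print('square',len(P),r,Z[mm].max())
for lo,hi in((.01,.03),(.045,.075),(.075,.11)):
    q=P[(P[:,2]>lo)&(P[:,2]<hi)]; print(lo,len(q),q.mean(0),q.min(0),q.max(0))
m[:]=0; m[155:258,262:335]=1
mm=m&(Z>.006)&(Z<.02);P=C[mm]; r=cv2.minAreaRect(P[:,:2].astype(np.float32)*1000); print('plate',len(P),r,np.median(P[:,2])); print(cv2.boxPoints(r))
q=C[m&(Z>.06)]; print('post',len(q),q.mean(0),cv2.minAreaRect(q[:,:2].astype(np.float32)*1000),q[:,2].max())
E
```

```text
square 463 ((513.4751586914062, -115.42157745361328), (165.81288146972656, 119.697998046875), 79.91783905029297) 1.3838442127081036
0.01 287 [ 0.50215342 -0.17254269  0.0170703 ] [ 0.44406972 -0.18830474  0.01007596] [ 0.56218479 -0.16169921  0.02831723]
0.045 95 [ 0.48774342 -0.17467061  0.06213997] [ 0.46099657 -0.18254865  0.04568451] [ 0.56181575 -0.16850252  0.07421488]
0.075 51 [ 0.54992524 -0.17505729  0.09259756] [ 0.53690478 -0.18033885  0.08061523] [ 0.56273404 -0.16966552  0.09930515]
plate 3081 ((553.9539794921875, 60.02461242675781), (286.3876647949219, 194.6721954345703), 2.60720157623291) 0.01124049340262787
[[406.4807   150.74626 ]
 [415.33606  -43.724403]
 [701.42725  -30.697037]
 [692.5719   163.77362 ]]
post 175 [0.59845923 0.0241514  0.26660122] ((550.984375, 17.016345977783203), (176.81002807617188, 45.71090316772461), 11.71860122680664) 1.3838442127081036
```

View pics/c1.png

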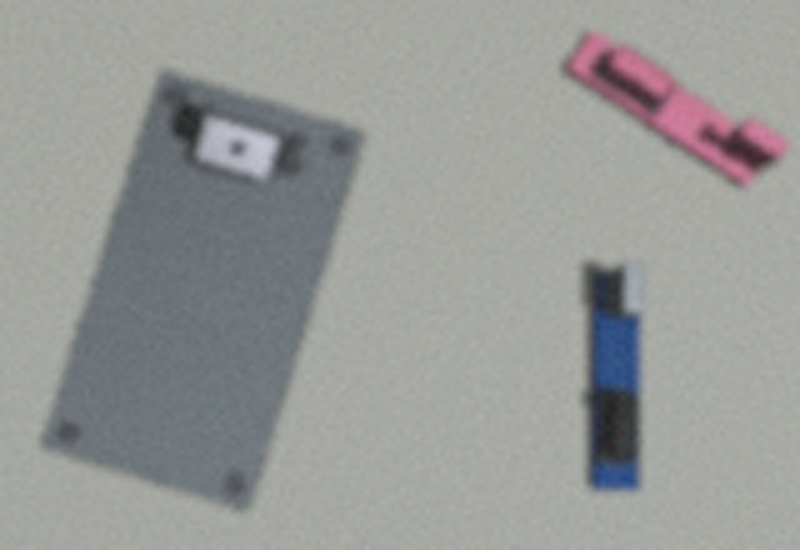

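The crop shows the plate corners at crop (162,70), (363,132), (250,508) and (45,445), with the post top around (240,148). The blue square has its blade at (632,285) and its black grip at (617,425), so it is the one meant.

```bash
python3 - <<'E'
from h import *
L=load('t1'); print(L['R'].round(3))
f=lambda u,v,z: world(L,260+(u+.5)/5-.5,150+(v+.5)/5-.5,z)
A,B,D,E=[f(*p,.012) for p in((162,70),(363,132),(250,508),(45,445))]
print(A,B,D,E,[np.linalg.norm(x) for x in(A-B,B-D,D-E,E-A)])
d=(A+B-D-E)[:2]; 
l=(A+E-B-D)[:2]; y1=np.arctan2(d[1],d[0]); y2=np.arctan2(-l[0],l[1]); print('yaw',y1,y2)
c=(A+B+D+E)[:2]/4; print('centre',c)
# depth-based plate: component
C=cloud(L);Z=C[...,2]
m=np.zeros(Z.shape,np.uint8); m[155:258,262:335]=1
m=((m>0)&(Z>.0065)&(Z<.1)).astype(np.uint8); m=cv2.morphologyEx(m,cv2.MORPH_OPEN,np.ones((5,5)))
P=C[m>0]; r=cv2.minAreaRect(P[:,:2].astype(np.float32)*1000);print(r)
R=lambda a:np.array([[np.cos(a),-np.sin(a)],[np.sin(a),np.cos(a)]])
y=(y1+y2)/2
print('corner',c+R(y)@[.07,0])
q=P[(P[:,2]>.075)]; qq=(q[:,:2]-c)@R(y)-[.07,0]; print('posttop in corner frame',len(q),qq.mean(0),qq.min(0),qq.max(0),q[:,2].max())
# square yaw
hsv=cv2.cvtColor(L['p'],cv2.COLOR_BGR2HSV); b=(hsv[...,0]>100)&(hsv[...,0]<125)&(hsv[...,1]>140); b[:195]=0;b[255:]=0;b[:,:370]=0;b[:,400:]=0
vv,uu=np.nonzero(b); pts=np.array([world(L,u,v,.018)[:2] for u,v in zip(uu,vv)])
print('foot',cv2.minAreaRect((pts*1000).astype(np.float32)),pts.mean(0))
for w in[((597,392),(637,392),(637,460),(597,460))]:
  print('grip',np.mean([f(*p,.064) for p in w],0))
print('foot edge',[f(*p,.018) for p in((593,488),(638,488),(638,315))], 'blade',[f(*p,.095) for p in((623,262),(643,262),(643,311),(623,311))])
E
```

```text
[[ 0.023 -1.    -0.006]
 [-0.996 -0.022 -0.082]
 [ 0.082  0.008 -0.997]]
[0.66961789 0.07848979 0.012     ] [ 0.6373141  -0.03410538  0.012     ] [0.42836985 0.02347119 0.012     ] [0.4602472  0.13707383 0.012     ] [np.float64(0.11713755354471228), np.float64(0.21673200512446103), np.float64(0.11799036217750909), np.float64(0.21741244802930368)]
yaw -0.27086255721495267 -0.2764725355584775
centre [0.54888726 0.05123236]
((549.360107421875, 52.726837158203125), (119.14134216308594, 220.36917114257812), 73.96378326416016)
corner [0.61628229 0.03231386]
posttop in corner frame 143 [0.00235748 0.00066146] [-0.00935358 -0.01940441] [0.01465676 0.021151  ] 0.09815203091201889
foot ((492.2167663574219, -174.88014221191406), (90.18997192382812, 19.200300216674805), 0.7705374956130981) [ 0.50501731 -0.17487421]
grip [ 0.47743659 -0.17125317  0.064     ]
foot edge [array([ 0.44366197, -0.16374953,  0.018     ]), array([ 0.44421891, -0.18829596,  0.018     ]), array([ 0.53872941, -0.18715221,  0.018     ])] blade [array([ 0.56215572, -0.16980497,  0.095     ]), array([ 0.56238493, -0.1801754 ,  0.095     ]), array([ 0.53693359, -0.18047922,  0.095     ]), array([ 0.53670343, -0.17012555,  0.095     ])]
```

```bash
cat >> h.py <<'E'
def plan(target,yaw_y,n,s=None):
    """rows to bring TCP to target, pointing down, tool y at world heading yaw_y"""
    s=s or read_state(); w,x,y,z=s['tool_rot']; R0=Ro.from_quat([x,y,z,w])
    g=np.pi/2-yaw_y  # tool y heading
    ty=np.array([np.cos(yaw_y),np.sin(yaw_y),0]); tz=np.array([0,0,-1.]); R1=Ro.from_matrix(np.c_[np.cross(ty,tz),ty,tz])
    rv=(R0.inv()*R1).as_rotvec(); st=Ro.from_rotvec(rv/n); d=(np.array(target)-s['eef_pos'])/n; R=R0
    for i in range(n): print((R.inv().apply(d)*1000).round(1).tolist(),(rv/n).round(4).tolist()); R=R*st
E
python3 - <<'E'
from h import *
plan([.478,-.175,.2],np.pi/2+.01,16)
E
```

```text
[-31.6, -38.7, 1.2] [-0.0001, -0.0, -0.0294]
[-30.5, -39.6, 1.2] [-0.0001, -0.0, -0.0294]
[-29.3, -40.5, 1.2] [-0.0001, -0.0, -0.0294]
[-28.1, -41.4, 1.2] [-0.0001, -0.0, -0.0294]
[-26.9, -42.2, 1.2] [-0.0001, -0.0, -0.0294]
[-25.6, -42.9, 1.2] [-0.0001, -0.0, -0.0294]
[-24.4, -43.7, 1.1] [-0.0001, -0.0, -0.0294]
[-23.1, -44.4, 1.1] [-0.0001, -0.0, -0.0294]
[-21.7, -45.0, 1.1] [-0.0001, -0.0, -0.0294]
[-20.4, -45.6, 1.1] [-0.0001, -0.0, -0.0294]
[-19.1, -46.2, 1.1] [-0.0001, -0.0, -0.0294]
[-17.7, -46.8, 1.1] [-0.0001, -0.0, -0.0294]
[-16.3, -47.3, 1.1] [-0.0001, -0.0, -0.0294]
[-14.9, -47.7, 1.1] [-0.0001, -0.0, -0.0294]
[-13.5, -48.1, 1.1] [-0.0001, -0.0, -0.0294]
[-12.1, -48.5, 1.1] [-0.0001, -0.0, -0.0294]
```

{"fn": "drive_tool", "kwargs": {
  "steps": [
    [[-31.6,-38.7,1.2],[0,0,-0.0294]],
    [[-30.5,-39.6,1.2],[0,0,-0.0294]],
    [[-29.3,-40.5,1.2],[0,0,-0.0294]],
    [[-28.1,-41.4,1.2],[0,0,-0.0294]],
    [[-26.9,-42.2,1.2],[0,0,-0.0294]],
    [[-25.6,-42.9,1.2],[0,0,-0.0294]],
    [[-24.4,-43.7,1.1],[0,0,-0.0294]],
    [[-23.1,-44.4,1.1],[0,0,-0.0294]]
  ],
  "grip": 0
}}

```text
time_s: 1.1
eef_pos: [0.3889, 0.2134, 0.209]
tool_rot: [0.0, 0.111, 0.994, -0.0]
contact_force: [0.7, -0.1, 0.4]
grip_width: 0.997
grasp_force: 0.0
```

{"fn": "drive_tool", "kwargs": {
  "steps": [
    [[-21.7,-45.0,1.1],[0,0,-0.0294]],
    [[-20.4,-45.6,1.1],[0,0,-0.0294]],
    [[-19.1,-46.2,1.1],[0,0,-0.0294]],
    [[-17.7,-46.8,1.1],[0,0,-0.0294]],
    [[-16.3,-47.3,1.1],[0,0,-0.0294]],
    [[-14.9,-47.7,1.1],[0,0,-0.0294]],
    [[-13.5,-48.1,1.1],[0,0,-0.0294]],
    [[-12.1,-48.5,1.1],[0,0,-0.0294]]
  ]
}}

```text
time_s: 2.1
eef_pos: [0.4783, -0.1766, 0.2002]
tool_rot: [-0.0, -0.006, 1.0, 0.0]
contact_force: [1.0, -0.3, -0.7]
grip_width: 0.998
grasp_force: 0.0
```

```bash
python3 - <<'E'
from h import *
s=read_state();print(s['time_s'],s['eef_pos'],s['tool_rot'],s['contact_force'])
L=load('t1');p,d,c=snap('wrist','w1');L=load('w1')
C=cloud(L);Z=C[...,2]
m=(Z>.088)&(Z<.1)&(d>0)&(C[...,0]>.5)&(C[...,0]<.6)&(abs(C[...,1]+.175)<.03); q=C[m]; 
if len(q): print('blade',len(q),cv2.minAreaRect((q[:,:2]*1000).astype(np.float32)))
m=(Z>.06)&(Z<.068)&(d>0)&(C[...,0]>.44)&(C[...,0]<.52)&(abs(C[...,1]+.175)<.03); q=C[m]; 
if len(q): print('grip',len(q),cv2.minAreaRect((q[:,:2]*1000).astype(np.float32)))
m=(Z>.014)&(Z<.022)&(d>0)&(C[...,0]>.42)&(C[...,0]<.6)&(abs(C[...,1]+.175)<.03); q=C[m]; 
if len(q): print('foot',len(q),cv2.minAreaRect((q[:,:2]*1000).astype(np.float32)))
E
```

```text
2.1 [ 0.478294   -0.17658315  0.2002418 ] [-2.03492662e-05 -5.63202109e-03  9.99984139e-01  5.06433904e-05] [ 0.95492623 -0.3233955  -0.71498249]
blade 337 ((546.21630859375, -175.91653442382812), (26.33772087097168, 8.619404792785645), 0.6408721804618835)
grip 612 ((474.22589111328125, -176.36692810058594), (35.225502014160156, 13.579961776733398), 0.7128182053565979)
foot 1915 ((499.59765625, -176.25131225585938), (119.89759826660156, 25.896760940551758), 0.35449764132499695)
```

View pics/w1.png

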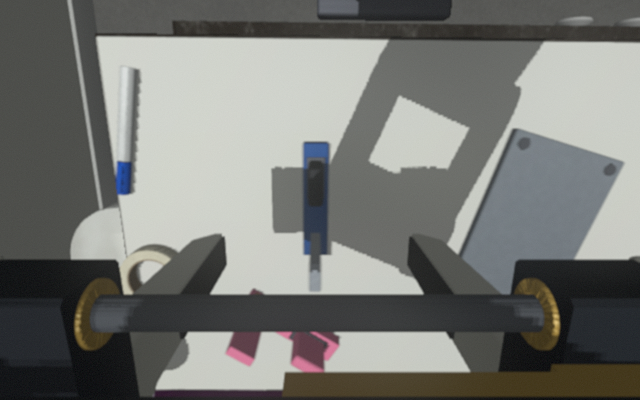

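The wrist view shows the blue square (grip at 316,183) centred between the fingers. It measures at (0.4745, -0.1763) with yaw 0.01, and the sizes match. I'll go down to TCP z 0.027 and grip.

{"fn": "drive_tool", "kwargs": {
  "steps": [
    [[3.8,0,35],[0,0,0]],
    [[0,0,35],[0,0,0]],
    [[0,0,35],[0,0,0]],
    [[0,0,35],[0,0,0]],
    [[0,0,23],[0,0,0]],
    [[0,0,10],[0,0,0]],
    [[0,0,0],[0,0,0]]
  ]
}}

```text
time_s: 3.02
eef_pos: [0.4744, -0.1748, 0.0273]
tool_rot: [-0.0, -0.005, 1.0, 0.0]
contact_force: [0.9, 0.4, 0.6]
grip_width: 1.001
grasp_force: 0.0
```

{"fn": "drive_tool", "kwargs": {
  "steps": [
    [[0,0,0],[0,0,0]],
    [[0,0,0],[0,0,0]],
    [[0,0,0],[0,0,0]],
    [[0,0,0],[0,0,0]],
    [[0,0,0],[0,0,0]],
    [[0,0,0],[0,0,0]],
    [[0,0,0],[0,0,0]],
    [[0,0,0],[0,0,0]]
  ],
  "grip": 1,
  "grip_force": 40
}}

```text
time_s: 4.03
eef_pos: [0.4745, -0.1749, 0.0274]
tool_rot: [-0.0, -0.005, 1.0, 0.0]
contact_force: [-0.0, -0.2, -0.7]
grip_width: 0.184
grasp_force: 0.3
```

{"fn": "drive_tool", "kwargs": {
  "steps": [
    [[0,0,0],[0,0,0]],
    [[0,0,0],[0,0,0]],
    [[0,0,0],[0,0,0]]
  ]
}}

```text
time_s: 4.4
eef_pos: [0.4745, -0.175, 0.0275]
tool_rot: [0.0, -0.005, 1.0, -0.0]
contact_force: [-0.3, -1.5, -0.1]
grip_width: 0.145
grasp_force: 40.0
```

{"fn": "drive_tool", "kwargs": {
  "steps": [
    [[0,0,-10],[0,0,0]],
    [[0,0,-30],[0,0,0]],
    [[0,0,-30],[0,0,0]],
    [[0,0,-30],[0,0,0]],
    [[0,0,-30],[0,0,0]],
    [[0,0,-20],[0,0,0]]
  ]
}}

```text
time_s: 5.15
eef_pos: [0.4746, -0.1748, 0.1793]
tool_rot: [0.001, -0.005, 1.0, -0.0]
contact_force: [0.2, -0.4, -2.2]
grip_width: 0.148
grasp_force: 40.0
```

```bash
python3 - <<'E'
from h import *
y=-.276; c=np.array([.6163,.0323]); t=c-np.array([np.cos(y),np.sin(y)])*(.085+.06)
print(t); plan([t[0],t[1],.17],np.pi/2+y,8)
E
```

```text
[0.47678779 0.07181384]
[-0.6, 30.8, 1.1] [-0.0, 0.0001, 0.0358]
[0.5, 30.8, 1.1] [-0.0, 0.0001, 0.0358]
[1.6, 30.8, 1.1] [-0.0, 0.0001, 0.0358]
[2.7, 30.7, 1.1] [-0.0, 0.0001, 0.0358]
[3.8, 30.6, 1.2] [-0.0, 0.0001, 0.0358]
[4.9, 30.4, 1.2] [-0.0, 0.0001, 0.0358]
[6.0, 30.2, 1.2] [-0.0, 0.0001, 0.0358]
[7.1, 30.0, 1.2] [-0.0, 0.0001, 0.0358]
```

{"fn": "drive_tool", "kwargs": {
  "steps": [
    [[-0.6,30.8,1.1],[0,0,0.0358]],
    [[0.5,30.8,1.1],[0,0,0.0358]],
    [[1.6,30.8,1.1],[0,0,0.0358]],
    [[2.7,30.7,1.1],[0,0,0.0358]],
    [[3.8,30.6,1.2],[0,0,0.0358]],
    [[4.9,30.4,1.2],[0,0,0.0358]],
    [[6.0,30.2,1.2],[0,0,0.0358]],
    [[7.1,30.0,1.2],[0,0,0.0358]]
  ]
}}

```text
time_s: 6.15
eef_pos: [0.4763, 0.0727, 0.1682]
tool_rot: [-0.0, 0.138, 0.99, -0.0]
contact_force: [0.0, 0.4, -1.8]
grip_width: 0.152
grasp_force: 40.0
```

{"fn": "drive_tool", "kwargs": {
  "steps": [
    [[0,0,0],[0,0,0]],
    [[0,0,0],[0,0,0]]
  ]
}}

```text
time_s: 6.4
eef_pos: [0.4765, 0.0714, 0.1682]
tool_rot: [-0.0, 0.137, 0.991, -0.0]
contact_force: [1.0, -0.5, -2.3]
grip_width: 0.148
grasp_force: 40.0
```

```bash
python3 - <<'E'
from h import *
s=read_state();print(s['time_s'],s['eef_pos'],s['tool_rot'],s['contact_force'])
snap('wrist','w2');L=load('w2');C=cloud(L);Z=C[...,2]
m=((L['d']>0)&(Z>.007)&(Z<.017)&(abs(C[...,0]-.55)<.15)&(abs(C[...,1]-.05)<.13)).astype(np.uint8)
m=cv2.morphologyEx(m,cv2.MORPH_OPEN,np.ones((5,5)))
q=C[m>0];print('plate',len(q),cv2.minAreaRect((q[:,:2]*1000).astype(np.float32)),np.median(q[:,2]))
m=(L['d']>0)&(Z>.075)&(Z<.11)&(abs(C[...,0]-.62)<.04)&(abs(C[...,1]-.03)<.05)
q=C[m];print('post',len(q)); 
if len(q): print(cv2.minAreaRect((q[:,:2]*1000).astype(np.float32)))
y=-.276;g=s['eef_pos'];Rz=np.array([[np.cos(y),-np.sin(y)],[np.sin(y),np.cos(y)]])
Q=np.c_[(C[...,:2].reshape(-1,2)-g[:2])@Rz,Z.ravel()-g[2]]; Q=Q[L['d'].ravel()>0]
k=(abs(Q[:,1])<.03)&(Q[:,0]>-.06)&(Q[:,0]<.12)&(Q[:,2]>-.04)&(Q[:,2]<.08)
Q=Q[k]
for lo,hi in((-.015,-.004),(.032,.042),(.06,.075)):
    r=Q[(Q[:,2]>lo)&(Q[:,2]<hi)]
    if len(r)>20: print(lo,len(r),np.median(r[:,2]),cv2.minAreaRect((r[:,:2]*1000).astype(np.float32)))
E
```

```text
6.4 [0.47651771 0.07142856 0.16816936] [-2.15703997e-04  1.37069784e-01  9.90561362e-01 -1.29351044e-04] [ 1.02249347 -0.52202743 -2.33452022]
plate 9060 ((494.02874755859375, 66.85835266113281), (120.24504852294922, 112.69607543945312), 74.20957946777344) 0.012186018245046108
post 71
((607.8804321289062, 35.08995819091797), (41.1093635559082, 10.677714347839355), 70.01557159423828)
-0.015 3442 -0.009199647615141013 ((23.16204833984375, -0.09978675842285156), (26.051300048828125, 116.60840606689453), 89.94624328613281)
0.032 2092 0.03643113685142066 ((-7.591662406921387, -1.4956474304199219), (25.306447982788086, 23.53050994873047), 61.552860260009766)
0.06 233 0.06807489137079242 ((-1.3841314315795898, 0.4724607467651367), (18.1778621673584, 19.8677978515625), 87.65271759033203)
```

View pics/w2.png

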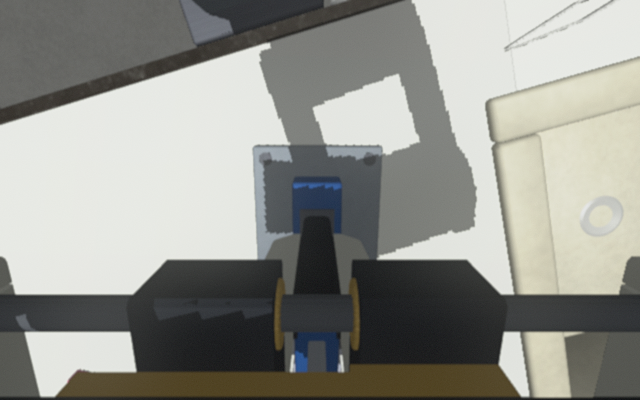

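The wrist view shows the square level in the grip (foot at 317,205), centred over the plate (253–382 across). The plate yaw is -0.2756 and the lateral error is 0.4 mm. The corner is 142 mm ahead of the tool, so the heel is 57 mm short of it. I'll lower it now.

{"fn": "drive_tool", "kwargs": {
  "steps": [
    [[0,0,25],[0,0,0]],
    [[0,0,30],[0,0,0]],
    [[0,0,30],[0,0,0]],
    [[0,0,22],[0,0,0]],
    [[0,0,12],[0,0,0]],
    [[0,0,5],[0,0,0]],
    [[0,0,2],[0,0,0]],
    [[0,0,0],[0,0,0]]
  ]
}}

```text
time_s: 7.45
eef_pos: [0.4769, 0.0716, 0.0428]
tool_rot: [0.0, 0.137, 0.991, 0.0]
contact_force: [-0.3, -0.8, -2.4]
grip_width: 0.149
grasp_force: 40.0
```

{"fn": "drive_tool", "kwargs": {
  "steps": [
    [[0,0,1.2],[0,0,0]],
    [[0,0,0.8],[0,0,0]],
    [[0,0,0],[0,0,0]]
  ]
}}

```text
time_s: 7.82
eef_pos: [0.4767, 0.0716, 0.0403]
tool_rot: [0.0, 0.137, 0.991, 0.0]
contact_force: [-0.5, -0.5, -2.8]
grip_width: 0.15
grasp_force: 40.0
```

{"fn": "drive_tool", "kwargs": {
  "steps": [
    [[0,0,0.5],[0,0,0]],
    [[0,0,0.4],[0,0,0]],
    [[0,0,0],[0,0,0]]
  ]
}}

```text
time_s: 8.2
eef_pos: [0.4767, 0.0716, 0.0395]
tool_rot: [0.0, 0.137, 0.991, 0.0]
contact_force: [-2.2, 0.8, 1.8]
grip_width: 0.146
grasp_force: 40.0
```

{"fn": "drive_tool", "kwargs": {
  "steps": [
    [[0,0,0.4],[0,0,0]],
    [[0,0,0],[0,0,0]]
  ]
}}

```text
time_s: 8.45
eef_pos: [0.4767, 0.0717, 0.0395]
tool_rot: [0.0, 0.137, 0.991, 0.0]
contact_force: [-5.4, -0.7, 6.7]
grip_width: 0.144
grasp_force: 40.0
```

Contact made, with about 9 N down and the foot on the plate. Now sliding forward (tool -x).

{"fn": "drive_tool", "kwargs": {
  "steps": [
    [[-4,0,0],[0,0,0]],
    [[-6,0,0],[0,0,0]],
    [[-6,0,0],[0,0,0]],
    [[-6,0,0],[0,0,0]],
    [[-6,0,0],[0,0,0]],
    [[-6,0,0],[0,0,0]],
    [[-4,0,0],[0,0,0]],
    [[0,0,0],[0,0,0]]
  ]
}}

```text
time_s: 9.45
eef_pos: [0.5138, 0.0613, 0.0395]
tool_rot: [0.0, 0.137, 0.991, 0.0]
contact_force: [-0.2, 0.5, 3.6]
grip_width: 0.15
grasp_force: 40.0
```

```bash
cat > w.py <<'E'
import sys
from h import *
s=read_state();print(s['time_s'],s['eef_pos'],s['tool_rot'].round(4),s['contact_force'],s['ft_torque'])
y=-.2756;u=np.array([np.cos(y),np.sin(y)]);v=np.array([-u[1],u[0]])
c=np.array([.6130,.0332]);e=s['eef_pos'][:2]-c;print('heel-corner along/lat mm',(e@u*1000+85).round(2),(e@v*1000).round(2),'F along/lat',s['contact_force'][:2]@u,s['contact_force'][:2]@v)
if len(sys.argv)>1:
    f=sys.argv[1]; snap('scene','s'+f); L=load('s'+f)
    cv2.imwrite('pics/c'+f+'.png',cv2.resize(L['p'][150:250,220:360],None,fx=5,fy=5,interpolation=cv2.INTER_CUBIC))
    if len(sys.argv)>2: snap('wrist','w'+f)
E
python3 w.py 2
```

```text
9.45 [0.51376081 0.06131263 0.03949023] [5.000e-04 1.375e-01 9.905e-01 1.000e-04] [-0.22632873  0.46771085  3.55546026] [ 0.10214191  0.06795792 -0.02908958]
heel-corner along/lat mm -18.14 0.05 F along/lat -0.34506306635188166 0.3884708615265078
```

View pics/c2.png

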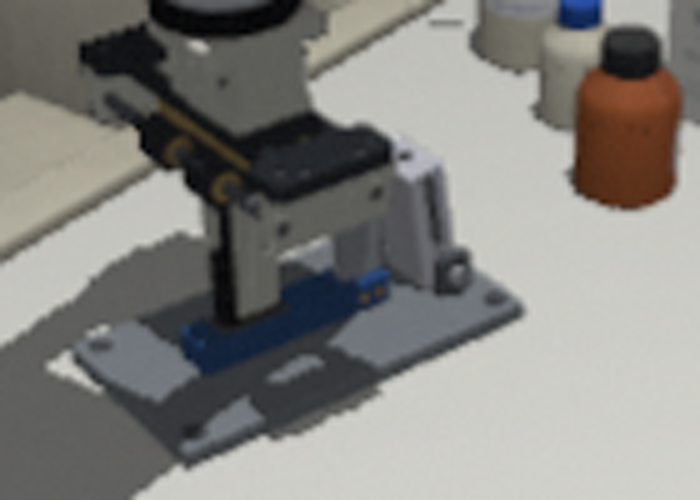

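The foot is flat on the plate (blue, crop 185–390, 280–365), the heel is about 18 mm short of the corner, and the post still leans. Pressing on slowly.

{"fn": "drive_tool", "kwargs": {
  "steps": [
    [[-2,0,0.3],[0,0,0]],
    [[-2,0,0],[0,0,0]],
    [[-2,0,0],[0,0,0]],
    [[-2,0,0],[0,0,0]],
    [[-2,0,0],[0,0,0]],
    [[-2,0,0],[0,0,0]],
    [[0,0,0],[0,0,0]]
  ]
}}

```text
time_s: 10.38
eef_pos: [0.5245, 0.0584, 0.0395]
tool_rot: [-0.0, 0.137, 0.991, 0.0]
contact_force: [-11.4, 2.8, 14.3]
grip_width: 0.146
grasp_force: 40.0
```

```bash
python3 w.py
```

```text
10.375 [0.52450878 0.0583844  0.03946098] [-4.000e-04  1.374e-01  9.905e-01  3.000e-04] [-11.38619212   2.81662514  14.28331423] [0.39226194 1.62004532 0.07496797]
heel-corner along/lat mm -7.01 0.15 F along/lat -11.722973368741158 -0.3881284402441443
```

{"fn": "drive_tool", "kwargs": {
  "steps": [
    [[-1,0,-0.2],[0,0,0]],
    [[-1,0,0],[0,0,0]],
    [[-1,0,0],[0,0,0]],
    [[-1,0,0],[0,0,0]],
    [[0,0,0],[0,0,0]]
  ]
}}

```text
time_s: 11.0
eef_pos: [0.5283, 0.0573, 0.0395]
tool_rot: [-0.0, 0.137, 0.991, 0.0]
contact_force: [-10.7, 2.6, 12.6]
grip_width: 0.152
grasp_force: 40.0
```

```bash
python3 w.py
```

```text
11.0 [0.52827882 0.05726731 0.03947907] [-4.000e-04  1.374e-01  9.905e-01  2.000e-04] [-10.69817823   2.5702349   12.59369915] [ 0.41242302  1.44156516 -0.02634877]
heel-corner along/lat mm -3.07 0.1 F along/lat -10.993874897768148 -0.4379951039270882
```

{"fn": "drive_tool", "kwargs": {
  "steps": [
    [[-0.8,0,0],[0,0,0]],
    [[-0.8,0,0],[0,0,0]],
    [[0,0,0],[0,0,0]]
  ]
}}

```text
time_s: 11.38
eef_pos: [0.5298, 0.0569, 0.0395]
tool_rot: [-0.0, 0.137, 0.991, 0.0]
contact_force: [-10.0, 3.6, 11.9]
grip_width: 0.151
grasp_force: 40.0
```

{"fn": "drive_tool", "kwargs": {
  "steps": [
    [[-0.6,0,0],[0,0,0]],
    [[-0.4,0,0],[0,0,0]],
    [[0,0,0],[0,0,0]]
  ]
}}

```text
time_s: 11.75
eef_pos: [0.5307, 0.0566, 0.0395]
tool_rot: [-0.0, 0.137, 0.991, 0.0]
contact_force: [-11.8, 3.3, 12.9]
grip_width: 0.15
grasp_force: 40.0
```

```bash
python3 w.py
```

```text
11.75 [0.53070584 0.05657527 0.03949076] [-5.000e-04  1.374e-01  9.905e-01  2.000e-04] [-11.81112262   3.29122097  12.91206874] [0.44141726 1.52399254 0.00786041]
heel-corner along/lat mm -0.55 0.1 F along/lat -12.261016961691062 -0.047076792940439205
```

{"fn": "drive_tool", "kwargs": {
  "steps": [
    [[-0.5,0,0],[0,0,0]],
    [[-0.3,0,0],[0,0,0]],
    [[0,0,0],[0,0,0]]
  ]
}}

```text
time_s: 12.12
eef_pos: [0.5314, 0.0564, 0.0395]
tool_rot: [-0.001, 0.137, 0.991, 0.0]
contact_force: [-12.2, 3.2, 13.9]
grip_width: 0.149
grasp_force: 40.0
```

{"fn": "drive_tool", "kwargs": {
  "steps": [
    [[-0.4,0,0],[0,0,0]],
    [[-0.4,0,0],[0,0,0]],
    [[0,0,0],[0,0,0]]
  ]
}}

```text
time_s: 12.5
eef_pos: [0.5314, 0.0564, 0.0395]
tool_rot: [-0.002, 0.137, 0.991, 0.0]
contact_force: [-20.6, 5.3, 17.8]
grip_width: 0.145
grasp_force: 40.0
```

```bash
python3 w.py
```

```text
12.5 [0.53138343 0.05638476 0.03947032] [-1.600e-03  1.373e-01  9.905e-01  3.000e-04] [-20.57598822   5.3120454   17.81937588] [ 0.65068676  2.94275867 -0.07390302]
heel-corner along/lat mm 0.15 0.1 F along/lat -21.245030421600564 -0.48764733850059017
```

Hard stop reached: the tool no longer advances and the force has risen, at the measured corner position. I'll ease to a lighter press and check.

{"fn": "drive_tool", "kwargs": {
  "steps": [
    [[0.4,0,0],[0,0,0]],
    [[0,0,0],[0,0,0]],
    [[0,0,0],[0,0,0]]
  ]
}}

```text
time_s: 12.88
eef_pos: [0.5314, 0.0564, 0.0395]
tool_rot: [-0.001, 0.137, 0.991, 0.0]
contact_force: [-16.3, 3.5, 15.0]
grip_width: 0.146
grasp_force: 40.0
```

```bash
python3 w.py 3; python3 - <<'E'
from h import *
L=load('s3');C=cloud(L);y=-.2756;u=np.array([np.cos(y),np.sin(y)]);v=np.array([-u[1],u[0]])
XY=C[...,:2]-[.613,.0332];a=XY@u*1000;b=XY@v*1000;Z=C[...,2]*1000
m=(L['d']>0)&(a>-5)&(a<40)&(abs(b)<30)&(Z>15)&(Z<110)
P=np.c_[a[m],b[m],Z[m]]; print(len(P))
# side face of post (b~-20): front-edge position vs height
for lo in range(38,98,8):
    q=P[(P[:,2]>=lo)&(P[:,2]<lo+8)&(abs(P[:,1]+20)<3)]
    if len(q)>3: print(lo,len(q),np.percentile(q[:,0],[2,98]).round(1))
E
```

```text
12.875 [0.5313835  0.05639012 0.03948877] [-1.000e-03  1.374e-01  9.905e-01  3.000e-04] [-16.32558807   3.53121395  14.99976918] [ 0.50806962  2.33013137 -0.04164487]
heel-corner along/lat mm 0.15 0.11 F along/lat -16.670423879476477 -1.044636592629951
274
38 16 [ 1.2 22.3]
46 15 [ 1.4 24.4]
54 15 [ 3.2 22.7]
62 19 [ 4.5 24.2]
70 14 [ 2.3 24.1]
78 17 [ 1.6 24. ]
86 20 [ 0.7 22.9]
```

View pics/c3.png

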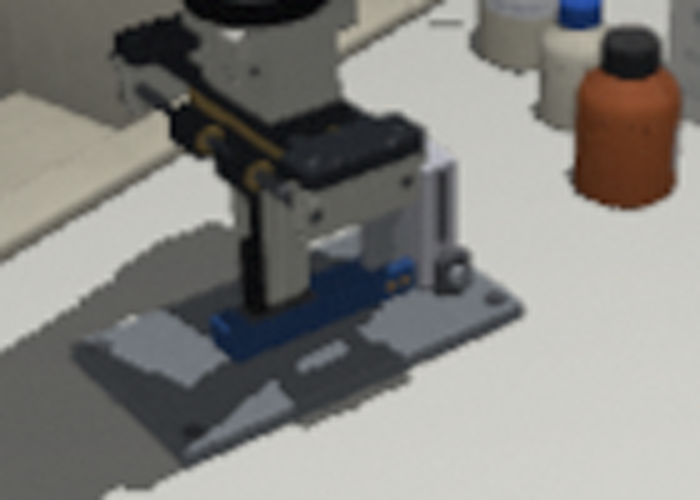

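```bash
python3 - <<'E'
from h import *
def pitch(f,g,y):
    L=load(f);C=cloud(L);u=np.array([np.cos(y),np.sin(y)]);v=np.array([-u[1],u[0]])
    a=(C[...,:2]-g[:2])@u*1000;b=(C[...,:2]-g[:2])@v*1000;Z=(C[...,2]-g[2])*1000
    m=(L['d']>0)&(abs(b)<11)&(a>-34)&(a<55)&(abs(Z+9.2)<2.5)
    return np.polyfit(a[m],Z[m],1),m.sum(),a[m].min(),a[m].max()
s=read_state();snap('wrist','w3')
print(pitch('w2',np.array([.47652,.07143,.16817]),-.2756)); print(pitch('w3',s['eef_pos'],-.2756))
print(read_state()['contact_force'])
E
```

```text
(array([ 1.14048445e-03, -8.99316294e+00]), np.int64(1497), np.float64(-33.99607424418862), np.float64(54.99052240508029))
(array([ 1.14081467e-03, -8.98855618e+00]), np.int64(1523), np.float64(-33.986027903406885), np.float64(54.970092872839054))
[-16.32899526   4.47582212  15.79406725]
```

```bash
python3 -c "
from h import *
print(close_job())"
```

```text
the job is handed in; nothing more can be done
None
```

The post is upright, with the blade flush along its middle and the foot flat on the plate. The arm is still gripping the square and pressing it into the corner at about 17 N forward and 15 N down, so you can tighten the knob.

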